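# Steer the pilot laser spot onto the alignment cross

### The job

On the glass cutting laser's beam bench the red pilot spot has wandered off the cross on the sloping alignment plate. Turn the two adjusting knobs on top of the mirror mount until the spot lies wholly inside the small centre ring round the cross, then let go. Keep off the mirror and do not shift the alignment plate, or disturb the glassware and the wooden paddle beside the bench.

Things in the scene. Friction and masses are not known exactly. Their poses are not given: they have to be found in the camera images.
- bench: The beam bench, fixed to the table: an aluminium rail 170 mm wide, 620 mm long, 22 mm high, a mirror mount at one end, a laser head and sloping plate at the other. Origin on the table under the mirror; its y axis runs along the rail from the mirror to the alignment plate (to the robot's left), its x axis points away from the robot, z up. Turned at most 0.15 rad from the world axes.
- near_knob (a point): Middle of the near adjusting knob: an upright fluted dark cylinder, 44 mm across, 38 mm tall, on top of the mirror mount at its end nearer the robot. The point is on the knob's vertical axis, 19 mm below its top, 36 mm above the mount head's top (only a stem and a 26 mm wide collar between). The knobs stand 120 mm apart, both 221 mm above the table. 0.06 N m of friction holds each where left.
- far_knob (a point): Middle of the far adjusting knob, the same in shape and size, at the mount's end farther from the robot. The point lies as for the near knob.
- near_screw (a joint): Angle of the near knob in rad, positive anticlockwise seen from above, between stops at -2.7 and 2.7. It moves the spot sideways: 12 mm across the plate along the spot's x axis (away from the robot) for each rad anticlockwise, and back for clockwise. It does not move the spot up or down.
- far_screw (a joint): Angle of the far knob in rad, positive anticlockwise seen from above, between stops at -2.7 and 2.7. It moves the spot up and down the slope of the plate: 12 mm up the slope for each rad anticlockwise, and down for clockwise. It does not move the spot sideways.
- spot (a point): Centre of the red laser spot, 10 mm across, on the face of the alignment plate, about 450 mm along the rail from the mirror. Its x axis runs level across the plate, away from the robot, its y axis points up the slope of the plate, its z axis out of the plate's face. At the start it is 6 to 34 mm off the cross both sideways and along the slope.
- mark (a point): Centre of the cross on the alignment plate, a white plate 150 by 150 mm whose face slopes at 50 degrees to the table and looks up and towards the mirror; about 120 mm above the table. Three thin black rings surround the cross; the smallest is 20 mm across inside. Axes as for the spot. The plate sits on a stiff cross-slide, set differently each time, and is not to be moved.
- mirror: The mirror in its cell: a round mirror 94 mm across in a 110 mm dark ring on an aluminium plate, upright on the front of the mount, below the knobs, facing the alignment plate. Origin inside the mirror plate, 120 mm above the table. It tilts by at most four degrees as the knobs turn. Not to be touched.
- tumbler: A clear glass tumbler, 76 mm across and 105 mm tall, standing beside the rail on its far side, between bowl and alignment plate. Origin at the centre of its underside. A bystander.
- bowl: A green glass bowl, 110 mm across and 65 mm tall, standing beside the mirror end of the rail on its far side. Origin at the centre of its underside. A bystander.
- paddle: A wooden glassworker's paddle, 225 mm long, 75 mm wide and 14 mm thick, lying flat on the table to the right of the mirror mount. Origin on its underside where handle and blade meet. A bystander.

How it is judged (in metres and radians):
At the end, for the whole second after the job is handed in: The centre of the spot lies within 5 mm of the centre of the cross (the 10 mm spot wholly inside the 20 mm ring) and both knobs are still (under 0.05 rad/s) (distance between spot and mark below 0.005 m and velocity of joint near_screw between -0.05 and 0.05 rad/s and velocity of joint far_screw between -0.05 and 0.05 rad/s); the robot touches nothing.
It fails at once if the mirror is touched (more than 1 N) (contact force between mirror and anything else above 1 N).
It fails at once if the alignment plate is shifted by more than 3 mm (distance of mark from where it was at the start of the episode above 0.003 m).
It fails at once if a glass or the paddle is moved by more than 20 mm or a glass tipped by more than 0.3 rad (distance of any of tumbler, bowl, paddle from where it was at the start of the episode above 0.02 m or angle between any of tumbler, bowl's own z axis and vertical above 0.3 rad).
It also fails if it takes over 67 s, if anything falls off the work surface, if the arm or the gripper's body presses on something with over 40 N, if the wrist force passes 120 N, or if a joint passes its speed limit or range.

### The arm

A 6-joint arm with a two-finger parallel gripper is mounted at the origin on the work surface. World frame = base frame: x ahead of the robot, y to its left, z up, the work surface at z = 0. Lengths are in m, angles in degrees, forces in N, time in s.
With the tool pointing down it reaches from about 0.4 to 0.825 m from the base axis. Payload 7 kg.
Tool frame: the origin (TCP) lies at the very end of the fingers, on their centre line; the grasp point (between the pads) lies behind it (r.grasp_offset is the z of the grasp point in the tool frame, in m); z points along the fingers, y is the direction in which the jaws open and shut (so a half turn about z gives the same grasp; the last joint's range is limited). The gripper opens to 88 mm and grips with 3 to 60 N. Pads are 19 mm wide; open, the fingers measure 130 mm over their backs; the gripper's body (78 mm by 193 mm) begins 47 mm behind the grasp point.
Start: joints at [-58.092, 20.546, 0.682, 0, -70.136, -16.507], TCP at [0.179, -0.651, 0.227] pointing down, gripper open.
Joint ranges: [-176.03, 176.03], [-82.01, 121.73], [-58.28, 71.71], [-173.87, 95.51], [-174.79, -0.11], [-173.66, 173.66]. Speed limits (degrees/s): [136.94, 136.94, 172.46, 180, 180, 180].

### API

Orientations are given as [roll, pitch, yaw] about the fixed x, y, z axes, in that order (R = Rz(yaw) Ry(pitch) Rx(roll)).
In Python, from plant import r gives the robot as it stands. The module is installed in compiled form; this text tells all that it offers.
- The arm moves only by the tool servo_tool, never from a script. Its argument "targets" is a list of rows, each an object of numbers: "dx", "dy", "dz": the shift along the world's x, y, z in cm; "spin": the turn about the world's z in rad; "grip": the opening in per cent of the stroke, from 0 (shut) to 100 (fully open). A call has exactly 10 rows; each row is the pose to reach, as a shift and turn from the pose commanded when the call began; what a row does not reach only later rows make up. A row lasts 1/12 s, in which the tool goes at most 41.7 mm and 7.16 degrees, less where a joint would pass 70% of its speed; a pose out of reach is approached as far as the arm can. A call with a gripper value outside its range is refused whole. The fingers move at their own pace and stop on an object; "squeeze" is the grip in N (left out, the last holds). Time passes only in rows, so rows that repeat a pose let the fingers close, or fill a call up. It gives the time, the measured TCP pose, the force and the opening at its end, in the units of the state.
- r.get_state(): the state, without advancing time (a new reading comes with each control period).
- r.capture(name): name is "scene" or "side" or "wrist"; returns the picture (384x512x3 uint8, blue, green, red); there is no depth.
- r.get_calibration(name): a dict with "K" (3x3 intrinsics, pixels), "extrinsics" (4x4, takes a point from camera to world coordinates). Camera axes: x right, y down, z forward; pixel columns grow to the right and rows downward; lengths in m; the calibration is good to about 2 mm. A picture is of the moment at which its call begins: read the wrist's pose just before it. get_calibration takes no time and is no camera call; for the wrist camera it gives the pose at the moment of the call.
- r.close_job(): hands the job in, once; it reports no verdict.
Trained networks look in the newest picture that a camera, given by its name, has taken for a name from the list of things; names that differ only in an ending like _2 or _b are one class to them, and where a whole thing is asked for, a point or a joint stands for the part that bears it (a point fixed in the world has none). Each returns a list of dicts, best first, with "p" (0 to 1); they miss things now and then, are a little off and sometimes report something else, mostly with a low value. They report only what shows in the picture. A call takes as long as a camera call.
- r.cut_out(name, camera): "mask" (384x512 bool, what is visible of it) and "extent" ([left, top, right, bottom] in pixels, round what is visible of it).
The state is a dict: "time_s": time; "joints": joint angles; "qd": joint speeds; "joint_torque": joint torques, N m; "tcp_pos": TCP position; "eef_rot": TCP orientation; "contact_force": force on the tool from outside, world axes, zero at the start; "moment": the same for the moment, N m; "gripper_width": finger opening in m.
Only numpy, scipy, OpenCV 4.12 (cv2) and the standard library are available. Lean on these libraries where they do the work, as an engineer would, in place of code of your own. Each camera call takes 0.05 s, during which the arm holds its last target. There are 200 camera calls.

## Working session

There is one attempt and no reset: what is moved stays moved. The work goes in short steps, Python scripts to look and compute and a tool call to move; the robot and the scene stay as the last step left them, time stands still between calls to the robot, and variables do not carry over. Pictures are saved under pics/ and viewed, about 8 in all and at most 12, crops included, and the job is handed in when it is done.

Besides the shell and the picture viewer there is one more tool, called after ">>>" in YAML: its name, and indented under it one key for each argument. servo_tool: Moves the arm, as the interface text tells. Its arguments: {"type":"object","properties":{"targets":{"type":"array"},"squeeze":{"type":"number"}},"required":["targets"]}

```bash
mkdir -p pics; python3 - <<'E'
from plant import r
import cv2,numpy as np
s=r.get_state();print(s)
for n in ["scene","side"]:
    im=r.capture(n);cv2.imwrite(f"pics/{n}0.png",im)
    c=r.get_calibration(n);print(n,c["K"].tolist(),np.round(c["extrinsics"],4).tolist())
    for o in ["near_knob","far_knob","spot","mirror"]:
        for d in r.cut_out(o,n)[:2]:
            m=d["mask"];v,u=np.nonzero(m);print(o,round(d["p"],2),d["extent"],u.mean(),v.mean())
a=cv2.imread("pics/scene0.png");b=cv2.imread("pics/side0.png")
cv2.imwrite("pics/both0.png",cv2.resize(np.vstack([a,b]),None,fx=.78,fy=.78))
E
```

```text
{'time_s': 0.0, 'joints': array([-5.80910198e+01,  2.05890240e+01,  6.34238986e-01, -1.85767615e-02,
       -7.01344320e+01, -1.65055641e+01]), 'qd': array([ 0.08121755,  0.03184708,  0.1049713 ,  0.0073658 , -0.05312679,
        0.04199543]), 'joint_torque': array([-5.86418191e-04, -5.82717741e+01,  2.93056029e+01,  6.99729234e+00,
        6.87827225e-03, -1.08739914e-04]), 'tcp_pos': array([ 0.17911691, -0.65030963,  0.22565828]), 'eef_rot': array([ 1.79909498e+02, -8.60565751e-03, -1.64602903e+02]), 'contact_force': array([ 0.95058369, -1.0146291 , -0.57963106]), 'moment': array([ 0.00111557,  0.02450492, -0.01845457]), 'gripper_width': 0.08780447338178313}
scene [[370.26481121391953, 0.0, 254.48378424463317], [0.0, 370.26481121391953, 195.64518381188688], [0.0, 0.0, 1.0]] [[-0.483, 0.7473, -0.4563, 1.0643], [0.8756, 0.4167, -0.2444, 0.1973], [0.0074, -0.5176, -0.8556, 1.1089], [0.0, 0.0, 0.0, 1.0]]
near_knob 0.7 [210.1, 109.4, 231.0, 128.0] 219.72680412371133 117.4278350515464
far_knob 0.79 [184.2, 130.2, 201.0, 145.1] 192.05106382978724 137.82127659574468
far_knob 0.18 [171.4, 199.3, 206.4, 232.9] 189.4391353811149 215.95449374288964
mirror 0.58 [197.6, 136.0, 230.8, 174.9] 214.5705794947994 155.95393759286776
side [[351.7558119119281, 0.0, 262.4343158471954], [0.0, 351.7558119119281, 196.28057434362142], [0.0, 0.0, 1.0]] [[-0.9961, -0.0297, 0.0825, 0.5161], [-0.0855, 0.5389, -0.838, 0.6805], [-0.0195, -0.8419, -0.5394, 0.6657], [0.0, 0.0, 0.0, 1.0]]
near_knob 0.53 [328.4, 138.6, 346.0, 156.4] 335.64732142857144 147.18303571428572
near_knob 0.5 [225.1, 187.8, 259.5, 216.3] 241.98318240620958 201.6248382923674
far_knob 0.71 [291.2, 133.4, 306.2, 151.3] 296.7607655502392 142.58851674641147
mirror 0.82 [288.6, 167.6, 334.4, 201.9] 312.8825278810409 181.86542750929368
mirror 0.64 [331.6, 137.1, 342.2, 159.3] 336.2113821138211 147.0772357723577
```

View pics/scene0.png

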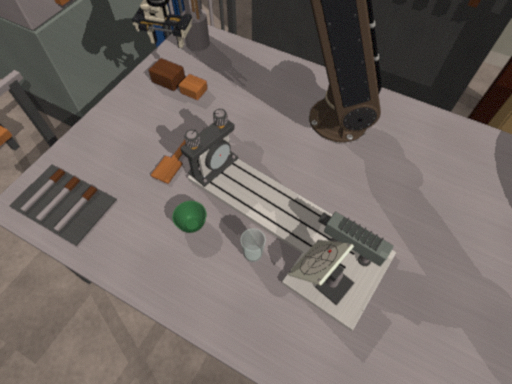

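View pics/side0.png

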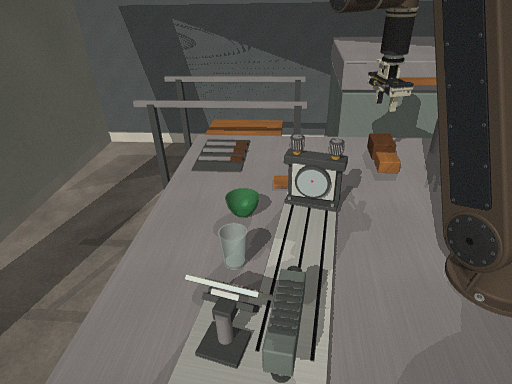

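The scene view shows the knobs at about (220,117) and (193,138), the plate at (320,262), and a red spot near (330,252). The side view shows the knobs at (337,147) and (297,142). Next I'll triangulate the knobs and zoom in on the plate.

```bash
cat > h.py <<'E'
from plant import r
import cv2,numpy as np
def ray(n,uv,c=None):
    c=c or r.get_calibration(n);E=c["extrinsics"]
    d=E[:3,:3]@np.linalg.inv(c["K"])@[*uv,1.];return E[:3,3],d/np.linalg.norm(d)
def tri(*rs):
    A=sum(np.eye(3)-np.outer(d,d) for o,d in rs);b=sum((np.eye(3)-np.outer(d,d))@o for o,d in rs)
    return np.linalg.solve(A,b)
def atz(o,d,z): return o+d*(z-o[2])/d[2]
def red(im):
    f=im.astype(int);return ((f[...,2]-np.maximum(f[...,0],f[...,1]))>60)
E
python3 - <<'E'
from h import *
for n,a,b in [("near",(219.7,117.9),(336.5,147.3)),("far",(192.3,137.8),(297.5,142.6))]:
    R=[ray("scene",a),ray("side",b)];print(n,tri(*R).round(4),atz(*R[0],.221).round(4),atz(*R[1],.221).round(4))
im=cv2.imread("pics/scene0.png")
v,u=np.nonzero(red(im)[225:290,280:370]);print(list(zip(u+280,v+225)))
cv2.imwrite("pics/z.png",cv2.resize(im[225:290,280:370],None,fx=8,fy=8,interpolation=cv2.INTER_CUBIC))
E
```

```text
near [ 0.3872 -0.2965  0.218 ] [ 0.39   -0.2946  0.221 ] [ 0.3876 -0.2908  0.221 ]
far [ 0.5019 -0.3253  0.2195] [ 0.5015 -0.3251  0.221 ] [ 0.5028 -0.3199  0.221 ]
[(np.int64(329), np.int64(250)), (np.int64(330), np.int64(250)), (np.int64(329), np.int64(251)), (np.int64(330), np.int64(251))]
```

View pics/z.png

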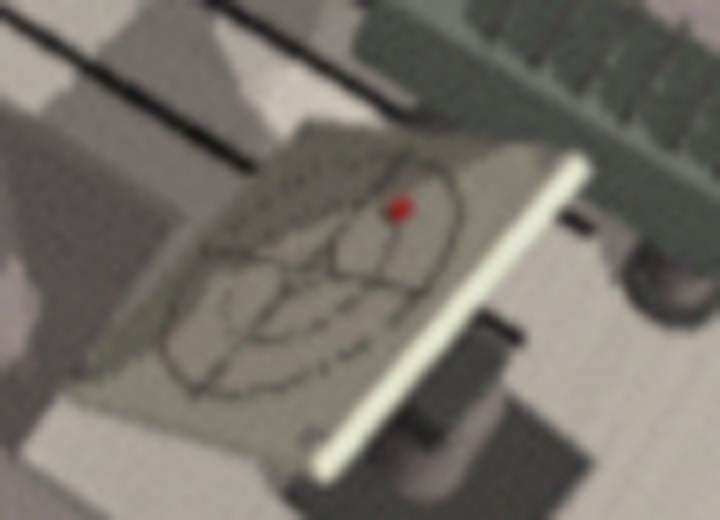

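The zoomed crop shows the red spot at crop (399,209), full image (329.4,250.7). The cross is at crop (317,266), full image (319.2,257.8). The spot is therefore off towards the robot and somewhat up the slope.

```bash
python3 - <<'E'
from h import *
f=lambda x,y:(280+(x+.5)/8-.5,225+(y+.5)/8-.5)
def w(p,z):return atz(*ray("scene",p),z)
a,b=w(f(322,470),.177),w(f(583,163),.177);d=a-b;print("edge",a,b,np.linalg.norm(d),np.arctan2(d[1],d[0]))
a,b=w(f(0,10),.022),w(f(255,170),.022);d=b-a;print("rail",np.arctan2(-d[0],d[1]))
m=w(f(317,266),.12);print("mark",m)
for yaw in(-.05,-.1,-.15,-.2):
    x=np.array([np.cos(yaw),np.sin(yaw),0]);yh=np.array([-x[1],x[0],0])
    s,c=np.sin(np.radians(50)),np.cos(np.radians(50))
    up=yh*c+np.array([0,0,s]);n=-yh*s+np.array([0,0,c])
    o,dd=ray("scene",f(399,209));p=o+dd*((m-o)@n)/(dd@n);
    print(yaw,"spot-mark x,up mm",(p-m)@x*1e3,(p-m)@up*1e3)
E
```

```text
edge [0.71655682 0.20556583 0.177     ] [0.57486055 0.24036403 0.177     ] 0.14590664054943517 -0.24081717520177554
rail -0.11482739894572891
mark [0.62809641 0.17470486 0.12      ]
-0.05 spot-mark x,up mm -26.100968744265174 24.586335852069688
-0.1 spot-mark x,up mm -27.654795950789346 22.38693185519652
-0.15 spot-mark x,up mm -29.201745095247997 19.98961036038368
-0.2 spot-mark x,up mm -30.73608972208546 17.383311740876806
```

>>> servo_tool:
  targets:
    - {"dz": 4}
    - {"dz": 8}
    - {"dz": 12, "dx": 1, "dy": 2}
    - {"dz": 14, "dx": 4, "dy": 5}
    - {"dz": 14, "dx": 7, "dy": 9}
    - {"dz": 14, "dx": 9, "dy": 12}
    - {"dz": 14, "dx": 11, "dy": 16}
    - {"dz": 14, "dx": 14, "dy": 20}
    - {"dz": 14, "dx": 16, "dy": 24}
    - {"dz": 14, "dx": 18, "dy": 28}
  squeeze: 15

```text
validation failed for argument at $.ta...
```

```bash
python3 - <<'E'
from h import *
print(r.grasp_offset)
s=r.get_state();print(s["tcp_pos"],s["eef_rot"],s["joints"])
c=r.get_calibration("wrist");im=r.capture("wrist");cv2.imwrite("pics/w1.png",im)
print(c["extrinsics"].round(3))
for o in ["near_knob","far_knob"]:
    for d in r.cut_out(o,"wrist")[:2]:
        v,u=np.nonzero(d["mask"]);print(o,d["p"],np.round(d["extent"]),u.mean(),v.mean(),atz(*ray("wrist",(u.mean(),v.mean()),c),.221))
E
```

```text
-0.0188
[ 0.17921965 -0.65072971  0.22651553] [ 1.79994798e+02 -1.46182587e-03 -1.64598173e+02] [-5.80927947e+01  2.05490035e+01  6.79908676e-01 -8.12731024e-05
 -7.01363085e+01 -1.65053510e+01]
[[-0.266  0.923  0.279  0.102]
 [ 0.964  0.254  0.077 -0.672]
 [ 0.     0.29  -0.957  0.385]
 [ 0.     0.     0.     1.   ]]
```

View pics/w1.png

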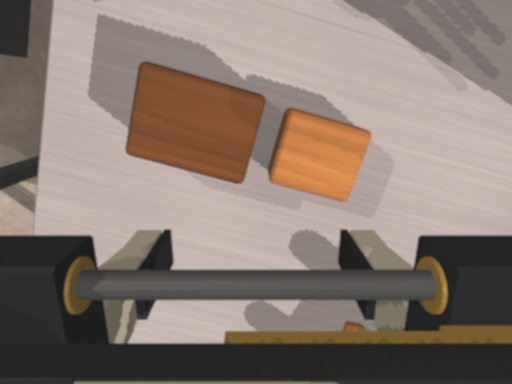

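The move was refused, presumably because each row needs every field. The wrist picture therefore only shows the start pose, with two wooden blocks at about (195,120) and (320,155). I'll resend with all fields.

>>> servo_tool:
  targets:
    - {"dx": 0, "dy": 0, "dz": 4, "spin": 0, "grip": 100}
    - {"dx": 0, "dy": 0, "dz": 8, "spin": 0, "grip": 100}
    - {"dx": 1, "dy": 2, "dz": 11, "spin": 0, "grip": 100}
    - {"dx": 3, "dy": 5, "dz": 13, "spin": 0, "grip": 100}
    - {"dx": 5, "dy": 8, "dz": 14, "spin": 0, "grip": 100}
    - {"dx": 7, "dy": 11, "dz": 14, "spin": 0, "grip": 100}
    - {"dx": 9, "dy": 14, "dz": 14, "spin": 0, "grip": 100}
    - {"dx": 11, "dy": 17, "dz": 14, "spin": 0, "grip": 100}
    - {"dx": 13, "dy": 20, "dz": 14, "spin": 0, "grip": 100}
    - {"dx": 15, "dy": 23, "dz": 14, "spin": 0, "grip": 100}
  squeeze: 15

```text
time_s: 1.48
tcp_pos: [0.3298, -0.4192, 0.3669]
eef_rot: [-180.0, 0.0, -164.6]
contact_force: [1.6, -0.2, 0.8]
gripper_width: 0.0876
```

```bash
cat > look.py <<'E'
from h import *
import sys
c=r.get_calibration("wrist");im=r.capture("wrist");cv2.imwrite(sys.argv[1],im)
print(r.get_state()["tcp_pos"].round(4))
for o in ["near_knob","far_knob"]:
    for d in r.cut_out(o,"wrist")[:2]:
        v,u=np.nonzero(d["mask"]);print(o,round(d["p"],2),np.round(d["extent"]),atz(*ray("wrist",(u.mean(),v.mean()),c),.221).round(4))
E
python3 look.py pics/w2.png
```

```text
[ 0.3324 -0.4155  0.3672]
near_knob 0.46 [333. 245. 339. 272.] [ 0.3871 -0.3178  0.221 ]
```

View pics/w2.png

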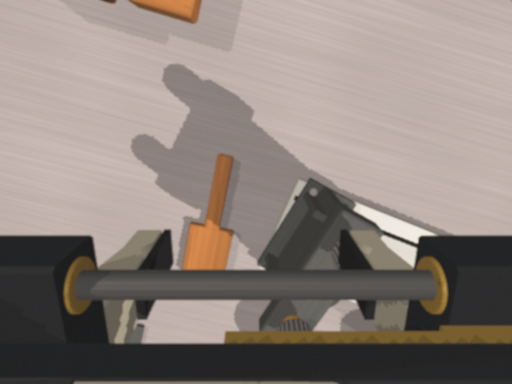

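The image's down direction is world +x. The far knob is at (293,325) and the near knob is hidden behind the right finger near (345,250). I'll move past it for a clear view.

>>> servo_tool:
  targets:
    - {"dx": 3, "dy": 2, "dz": 0, "spin": 0, "grip": 100}
    - {"dx": 6, "dy": 4, "dz": 0, "spin": 0, "grip": 100}
    - {"dx": 9, "dy": 7, "dz": 0, "spin": 0, "grip": 100}
    - {"dx": 12, "dy": 10, "dz": 0, "spin": 0, "grip": 100}
    - {"dx": 14, "dy": 12, "dz": 0, "spin": 0, "grip": 100}
    - {"dx": 14, "dy": 12, "dz": 0, "spin": 0, "grip": 100}
    - {"dx": 14, "dy": 12, "dz": 0, "spin": 0, "grip": 100}
    - {"dx": 14, "dy": 12, "dz": 0, "spin": 0, "grip": 100}
    - {"dx": 14, "dy": 12, "dz": 0, "spin": 0, "grip": 100}
    - {"dx": 14, "dy": 12, "dz": 0, "spin": 0, "grip": 100}

```text
time_s: 2.47
tcp_pos: [0.4684, -0.3018, 0.3667]
eef_rot: [-180.0, 0.0, -164.7]
contact_force: [-0.6, 0.0, -0.2]
gripper_width: 0.0876
```

```bash
python3 look.py pics/w3.png
```

```text
[ 0.4685 -0.3017  0.3668]
near_knob 0.61 [258.  68. 315. 125.] [ 0.3868 -0.2939  0.221 ]
far_knob 0.74 [201. 181. 252. 231.] [ 0.5049 -0.3243  0.221 ]
```

View pics/w3.png

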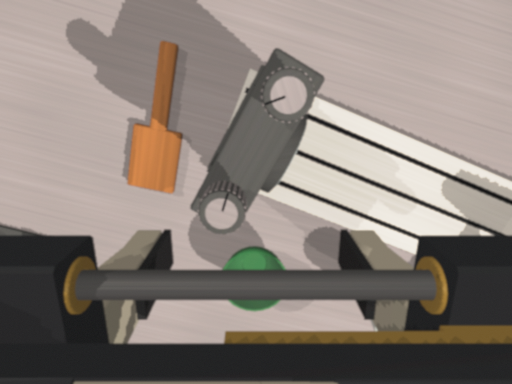

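Both knobs are clear here: near knob top centre at (288,95) and far at (221,212). Their pointer lines are visible too.

```bash
python3 - <<'E'
from h import *
for p in [(288,95),(221,212)]: print(atz(*ray("wrist",p),.240).round(4))
E
```

```text
[ 0.3877 -0.2952  0.24  ]
[ 0.5029 -0.3244  0.24  ]
```

>>> servo_tool:
  targets:
    - {"dx": 2, "dy": -1.2, "dz": 0, "spin": 0, "grip": 100}
    - {"dx": 3.5, "dy": -2.3, "dz": 0, "spin": 0, "grip": 100}
    - {"dx": 3.5, "dy": -2.3, "dz": -2, "spin": 0, "grip": 100}
    - {"dx": 3.5, "dy": -2.3, "dz": -5, "spin": 0, "grip": 100}
    - {"dx": 3.5, "dy": -2.3, "dz": -8, "spin": 0, "grip": 100}
    - {"dx": 3.5, "dy": -2.3, "dz": -11, "spin": 0, "grip": 100}
    - {"dx": 3.5, "dy": -2.3, "dz": -13, "spin": 0, "grip": 100}
    - {"dx": 3.5, "dy": -2.3, "dz": -15, "spin": 0, "grip": 100}
    - {"dx": 3.5, "dy": -2.3, "dz": -16.2, "spin": 0, "grip": 100}
    - {"dx": 3.5, "dy": -2.3, "dz": -16.2, "spin": 0, "grip": 100}

```text
time_s: 3.45
tcp_pos: [0.5024, -0.3234, 0.2015]
eef_rot: [179.8, -0.2, -164.7]
contact_force: [-1.4, 0.4, -0.3]
gripper_width: 0.0875
```

>>> servo_tool:
  targets:
    - {"dx": 0, "dy": 0, "dz": 0, "spin": 0, "grip": 45}
    - {"dx": 0, "dy": 0, "dz": 0, "spin": 0, "grip": 45}
    - {"dx": 0, "dy": 0, "dz": 0, "spin": 0, "grip": 40}
    - {"dx": 0, "dy": 0, "dz": 0, "spin": 0, "grip": 40}
    - {"dx": 0, "dy": 0, "dz": 0, "spin": 0, "grip": 40}
    - {"dx": 0, "dy": 0, "dz": 0, "spin": 0, "grip": 40}
    - {"dx": 0, "dy": 0, "dz": 0, "spin": 0, "grip": 40}
    - {"dx": 0, "dy": 0, "dz": 0, "spin": 0, "grip": 40}
    - {"dx": 0, "dy": 0, "dz": 0, "spin": 0, "grip": 40}
    - {"dx": 0, "dy": 0, "dz": 0, "spin": 0, "grip": 40}
  squeeze: 15

```text
time_s: 4.28
tcp_pos: [0.5046, -0.3246, 0.2049]
eef_rot: [-179.9, 0.0, -164.6]
contact_force: [0.6, -5.1, -1.3]
gripper_width: 0.0438
```

The jaws hold the knob at 43.8 mm. I'll turn clockwise 1.2 rad and then look at the spot.

>>> servo_tool:
  targets:
    - {"dx": 0, "dy": 0, "dz": 0, "spin": -0.12, "grip": 40}
    - {"dx": 0, "dy": 0, "dz": 0, "spin": -0.24, "grip": 40}
    - {"dx": 0, "dy": 0, "dz": 0, "spin": -0.36, "grip": 40}
    - {"dx": 0, "dy": 0, "dz": 0, "spin": -0.48, "grip": 40}
    - {"dx": 0, "dy": 0, "dz": 0, "spin": -0.6, "grip": 40}
    - {"dx": 0, "dy": 0, "dz": 0, "spin": -0.72, "grip": 40}
    - {"dx": 0, "dy": 0, "dz": 0, "spin": -0.84, "grip": 40}
    - {"dx": 0, "dy": 0, "dz": 0, "spin": -0.96, "grip": 40}
    - {"dx": 0, "dy": 0, "dz": 0, "spin": -1.08, "grip": 40}
    - {"dx": 0, "dy": 0, "dz": 0, "spin": -1.2, "grip": 40}

```text
time_s: 5.12
tcp_pos: [0.5049, -0.3237, 0.2049]
eef_rot: [179.9, 0.1, 126.3]
contact_force: [1.9, -0.9, -0.4]
gripper_width: 0.0437
```

```bash
cat > spot.py <<'E'
from h import *
import sys
im=r.capture("scene");cv2.imwrite(sys.argv[1]+".png",im)
f=im[225:290,280:370].astype(float);w=np.clip(f[...,2]-np.maximum(f[...,0],f[...,1])-25,0,None)
v,u=np.mgrid[225:290,280:370];s=np.array([(w*u).sum(),(w*v).sum()])/w.sum()
print("spot px",s.round(2),w.max())
cv2.imwrite(sys.argv[1]+"z.png",cv2.resize(im[225:290,280:370],None,fx=8,fy=8,interpolation=cv2.INTER_CUBIC))
def w3(p,z):return atz(*ray("scene",p),z)
m=w3((319.2,257.8),.12)
for yaw in(-.12,-.24):
    x=np.array([np.cos(yaw),np.sin(yaw),0]);yh=np.array([-x[1],x[0],0])
    sn,c=np.sin(np.radians(50)),np.cos(np.radians(50));up=yh*c+np.array([0,0,sn]);n=-yh*sn+np.array([0,0,c])
    o,dd=ray("scene",s);p=o+dd*((m-o)@n)/(dd@n);print(yaw,"off mm x,up",((p-m)@x*1e3).round(1),((p-m)@up*1e3).round(1))
st=r.get_state();print(st["joints"].round(1),st["tcp_pos"].round(4),st["eef_rot"].round(1),st["contact_force"].round(1),st["moment"].round(2))
E
python3 spot.py pics/s1
```

```text
spot px [326.18 250.26] 80.0
-0.12 off mm x,up -28.9 7.7
-0.24 off mm x,up -31.5 1.3
[ -14.    14.3  -11.    -0.   -64.5 -130.2] [ 0.505  -0.3237  0.2049] [1.799e+02 1.000e-01 1.258e+02] [2.3 0.4 1.1] [-0.   -0.75 -0.11]
```

View pics/s1z.png

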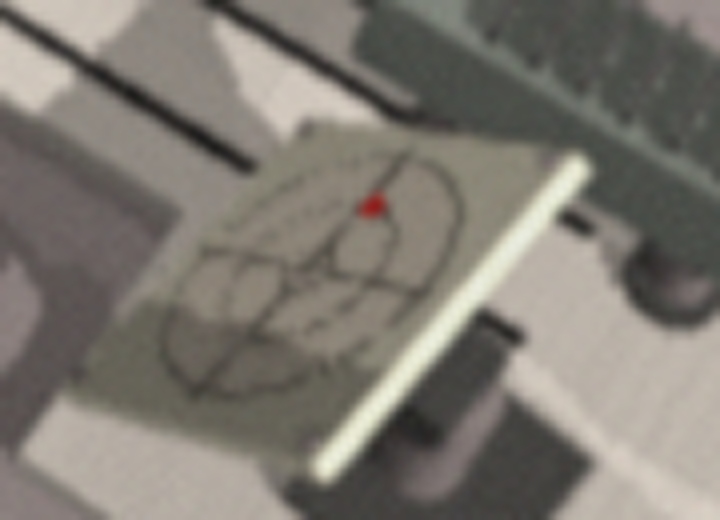

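The spot moved left to crop (372,206), so the knob follows the grip, at about 22 crop px per rad. The cross line is some 6–10 px further, so I'll turn 0.35 rad more, release and go up.

>>> servo_tool:
  targets:
    - {"dx": 0, "dy": 0, "dz": 0, "spin": -0.12, "grip": 40}
    - {"dx": 0, "dy": 0, "dz": 0, "spin": -0.24, "grip": 40}
    - {"dx": 0, "dy": 0, "dz": 0, "spin": -0.35, "grip": 40}
    - {"dx": 0, "dy": 0, "dz": 0, "spin": -0.35, "grip": 40}
    - {"dx": 0, "dy": 0, "dz": 0, "spin": -0.35, "grip": 70}
    - {"dx": 0, "dy": 0, "dz": 0, "spin": -0.35, "grip": 100}
    - {"dx": 0, "dy": 0, "dz": 0, "spin": -0.35, "grip": 100}
    - {"dx": 0, "dy": 0, "dz": 0, "spin": -0.35, "grip": 100}
    - {"dx": 0, "dy": 0, "dz": 0, "spin": -0.35, "grip": 100}
    - {"dx": 0, "dy": 0, "dz": 0, "spin": -0.35, "grip": 100}

```text
time_s: 6.0
tcp_pos: [0.504, -0.3238, 0.2045]
eef_rot: [-180.0, -0.0, 106.6]
contact_force: [0.6, -0.1, 0.7]
gripper_width: 0.0783
```

>>> servo_tool:
  targets:
    - {"dx": 0, "dy": 0, "dz": 2, "spin": 0, "grip": 100}
    - {"dx": 0, "dy": 0, "dz": 5, "spin": 0, "grip": 100}
    - {"dx": 0, "dy": 0, "dz": 7, "spin": 0, "grip": 100}
    - {"dx": -3, "dy": 0.8, "dz": 7, "spin": 0.12, "grip": 100}
    - {"dx": -6, "dy": 1.6, "dz": 7, "spin": 0.24, "grip": 100}
    - {"dx": -9, "dy": 2.4, "dz": 7, "spin": 0.36, "grip": 100}
    - {"dx": -11.5, "dy": 2.9, "dz": 7, "spin": 0.48, "grip": 100}
    - {"dx": -11.6, "dy": 2.9, "dz": 7, "spin": 0.6, "grip": 100}
    - {"dx": -11.6, "dy": 2.9, "dz": 7, "spin": 0.6, "grip": 100}
    - {"dx": -11.6, "dy": 2.9, "dz": 7, "spin": 0.6, "grip": 100}

```text
time_s: 6.83
tcp_pos: [0.3884, -0.2949, 0.275]
eef_rot: [180.0, 0.1, 140.8]
contact_force: [-0.1, 0.2, 0.4]
gripper_width: 0.0875
```

```bash
python3 spot.py pics/s2
```

```text
spot px [325.35 250.11] 50.0
-0.12 off mm x,up -29.2 4.0
-0.24 off mm x,up -31.5 -2.5
[ -14.     0.9  -17.7    0.   -71.4 -115.2] [ 0.3887 -0.2949  0.2747] [180.    0.  140.7] [ 0.9 -0.7  0.6] [-0.06 -0.04  0.01]
```

>>> servo_tool:
  targets:
    - {"dx": -0.1, "dy": 0, "dz": -2, "spin": 0, "grip": 100}
    - {"dx": -0.1, "dy": 0, "dz": -4, "spin": 0, "grip": 100}
    - {"dx": -0.1, "dy": 0, "dz": -6, "spin": 0, "grip": 100}
    - {"dx": -0.1, "dy": 0, "dz": -7, "spin": 0, "grip": 100}
    - {"dx": -0.1, "dy": 0, "dz": -7, "spin": 0, "grip": 100}
    - {"dx": -0.1, "dy": 0, "dz": -7, "spin": 0, "grip": 40}
    - {"dx": -0.1, "dy": 0, "dz": -7, "spin": 0, "grip": 40}
    - {"dx": -0.1, "dy": 0, "dz": -7, "spin": 0, "grip": 40}
    - {"dx": -0.1, "dy": 0, "dz": -7, "spin": 0, "grip": 40}
    - {"dx": -0.1, "dy": 0, "dz": -7, "spin": 0, "grip": 40}

```text
time_s: 7.72
tcp_pos: [0.3876, -0.2948, 0.2053]
eef_rot: [180.0, 0.1, 141.0]
contact_force: [0.4, -0.5, 0.4]
gripper_width: 0.0595
```

>>> servo_tool:
  targets:
    - {"dx": 0, "dy": 0, "dz": 0, "spin": 0, "grip": 40}
    - {"dx": 0, "dy": 0, "dz": 0, "spin": 0, "grip": 40}
    - {"dx": 0, "dy": 0, "dz": 0, "spin": 0.12, "grip": 40}
    - {"dx": 0, "dy": 0, "dz": 0, "spin": 0.24, "grip": 40}
    - {"dx": 0, "dy": 0, "dz": 0, "spin": 0.36, "grip": 40}
    - {"dx": 0, "dy": 0, "dz": 0, "spin": 0.48, "grip": 40}
    - {"dx": 0, "dy": 0, "dz": 0, "spin": 0.6, "grip": 40}
    - {"dx": 0, "dy": 0, "dz": 0, "spin": 0.72, "grip": 40}
    - {"dx": 0, "dy": 0, "dz": 0, "spin": 0.84, "grip": 40}
    - {"dx": 0, "dy": 0, "dz": 0, "spin": 0.96, "grip": 40}

```text
time_s: 8.55
tcp_pos: [0.3875, -0.2958, 0.2049]
eef_rot: [-179.9, 0.0, -163.7]
contact_force: [0.7, -8.4, -3.6]
gripper_width: 0.0438
```

>>> servo_tool:
  targets:
    - {"dx": 0, "dy": 0, "dz": 0, "spin": 0.12, "grip": 40}
    - {"dx": 0, "dy": 0, "dz": 0, "spin": 0.24, "grip": 40}
    - {"dx": 0, "dy": 0, "dz": 0, "spin": 0.36, "grip": 40}
    - {"dx": 0, "dy": 0, "dz": 0, "spin": 0.48, "grip": 40}
    - {"dx": 0, "dy": 0, "dz": 0, "spin": 0.6, "grip": 40}
    - {"dx": 0, "dy": 0, "dz": 0, "spin": 0.72, "grip": 40}
    - {"dx": 0, "dy": 0, "dz": 0, "spin": 0.84, "grip": 40}
    - {"dx": 0, "dy": 0, "dz": 0, "spin": 0.96, "grip": 40}
    - {"dx": 0, "dy": 0, "dz": 0, "spin": 1.04, "grip": 40}
    - {"dx": 0, "dy": 0, "dz": 0, "spin": 1.04, "grip": 40}

```text
time_s: 9.38
tcp_pos: [0.3886, -0.2968, 0.2049]
eef_rot: [-179.8, -0.2, -104.1]
contact_force: [4.6, -13.2, -8.1]
gripper_width: 0.0437
```

```bash
python3 spot.py pics/s3
```

```text
spot px [320.44 256.04] 53.0
-0.12 off mm x,up -6.6 0.2
-0.24 off mm x,up -7.0 -1.2
[-14.1   3.6 -24.2   0.2 -61.9  -0.3] [ 0.3887 -0.2968  0.2049] [-179.8   -0.2 -104.3] [  4.9 -13.6  -9.2] [-4.85 -1.52  0.02]
```

View pics/s3z.png

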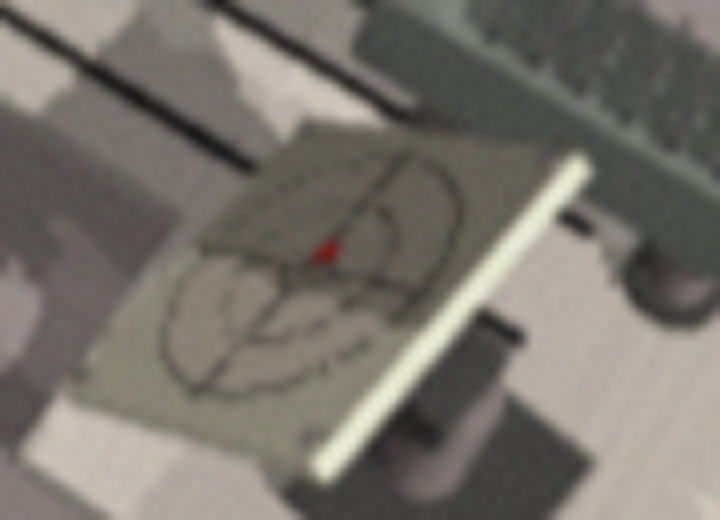

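The spot is now at crop (326,252). The cross lines seem to meet near (308,267), so about 6–9 mm remains. I'll turn 0.6 rad more, release, and take a close wrist look at the plate.

>>> servo_tool:
  targets:
    - {"dx": 0, "dy": 0.1, "dz": 0, "spin": 0.12, "grip": 40}
    - {"dx": 0, "dy": 0, "dz": 0, "spin": 0.24, "grip": 40}
    - {"dx": 0, "dy": 0, "dz": 0, "spin": 0.36, "grip": 40}
    - {"dx": 0, "dy": 0, "dz": 0, "spin": 0.48, "grip": 40}
    - {"dx": 0, "dy": 0, "dz": 0, "spin": 0.6, "grip": 40}
    - {"dx": 0, "dy": 0, "dz": 0, "spin": 0.6, "grip": 40}
    - {"dx": 0, "dy": 0, "dz": 0, "spin": 0.6, "grip": 70}
    - {"dx": 0, "dy": 0, "dz": 0, "spin": 0.6, "grip": 100}
    - {"dx": 0, "dy": 0, "dz": 0, "spin": 0.6, "grip": 100}
    - {"dx": 0, "dy": 0, "dz": 0, "spin": 0.6, "grip": 100}

```text
time_s: 10.27
tcp_pos: [0.387, -0.2946, 0.2045]
eef_rot: [180.0, 0.0, -70.1]
contact_force: [-0.1, -0.1, 1.7]
gripper_width: 0.0651
```

>>> servo_tool:
  targets:
    - {"dx": 0, "dy": 0, "dz": 0, "spin": 0, "grip": 100}
    - {"dx": 0, "dy": 0, "dz": 3, "spin": 0, "grip": 100}
    - {"dx": 0, "dy": 0, "dz": 6, "spin": 0, "grip": 100}
    - {"dx": 0, "dy": 0, "dz": 9, "spin": 0, "grip": 100}
    - {"dx": 0, "dy": 0, "dz": 12, "spin": -0.1, "grip": 100}
    - {"dx": 1.5, "dy": 3, "dz": 14, "spin": -0.2, "grip": 100}
    - {"dx": 3, "dy": 6, "dz": 16, "spin": -0.3, "grip": 100}
    - {"dx": 4.5, "dy": 9, "dz": 18, "spin": -0.4, "grip": 100}
    - {"dx": 6, "dy": 12, "dz": 20, "spin": -0.5, "grip": 100}
    - {"dx": 7, "dy": 14, "dz": 20, "spin": -0.6, "grip": 100}

```text
time_s: 11.1
tcp_pos: [0.459, -0.1531, 0.4089]
eef_rot: [-179.6, 0.0, -104.7]
contact_force: [0.8, -0.5, 0.0]
gripper_width: 0.0874
```

```bash
python3 spot.py pics/s4; python3 - <<'E'
from h import *
c=r.get_calibration("wrist");print(c["extrinsics"].round(3));
P=np.array([.628,.175,.12,1]);q=np.linalg.inv(c["extrinsics"])@P;print(c["K"]@q[:3]/q[2],q)
E
```

```text
spot px [318.81 257.92] 77.0
-0.12 off mm x,up 0.6 -1.2
-0.24 off mm x,up 0.7 -1.1
[  5.1  -2.   -3.9  -0.  -87.8 -20.3] [ 0.4598 -0.151   0.4064] [-1.798e+02  1.000e-01 -1.052e+02] [ 2.1  2.  -0.6] [ 0.31 -0.17  0.  ]
[[-0.965  0.249  0.08   0.437]
 [ 0.261  0.924  0.28  -0.227]
 [-0.004  0.291 -0.957  0.564]
 [ 0.     0.     0.     1.   ]]
[208.93484323 363.13988479   1.        ] [-0.07759662  0.28929615  0.55294417  1.        ]
```

>>> servo_tool:
  targets:
    - {"dx": 1, "dy": 3.5, "dz": 0, "spin": 0, "grip": 100}
    - {"dx": 2, "dy": 7, "dz": 0, "spin": 0, "grip": 100}
    - {"dx": 3, "dy": 10.5, "dz": 0, "spin": 0, "grip": 100}
    - {"dx": 4, "dy": 14, "dz": 0, "spin": 0, "grip": 100}
    - {"dx": 5, "dy": 17.5, "dz": 0, "spin": 0, "grip": 100}
    - {"dx": 6, "dy": 21, "dz": 0, "spin": 0, "grip": 100}
    - {"dx": 7, "dy": 24.5, "dz": 0, "spin": 0, "grip": 100}
    - {"dx": 7, "dy": 28, "dz": 0, "spin": 0, "grip": 100}
    - {"dx": 7, "dy": 30, "dz": 0, "spin": 0, "grip": 100}
    - {"dx": 7, "dy": 30, "dz": 0, "spin": 0, "grip": 100}

```text
time_s: 11.98
tcp_pos: [0.5271, 0.1487, 0.4033]
eef_rot: [179.9, -0.0, -104.3]
contact_force: [-0.6, 0.3, -0.6]
gripper_width: 0.088
```

```bash
python3 - <<'E'
from h import *
c=r.get_calibration("wrist");P=np.array([.628,.175,.12,1]);q=np.linalg.inv(c["extrinsics"])@P;p=c["K"]@q[:3]/q[2];print(p,q)
im=r.capture("wrist");u,v=int(p[0]),int(p[1]);u=min(max(u,75),437);v=max(v,60)
y0,x0=max(v-75,0),max(u-90,0);print(x0,y0)
cv2.imwrite("pics/p1.png",cv2.resize(im[y0:y0+130,x0:x0+180],None,fx=4.4,fy=4.4,interpolation=cv2.INTER_CUBIC))
cv2.imwrite("pics/p1f.png",im)
E
```

```text
[188.25882977 187.62136375   1.        ] [-0.09332649 -0.00388909  0.45982309  1.        ]
98 112
```

View pics/p1.png

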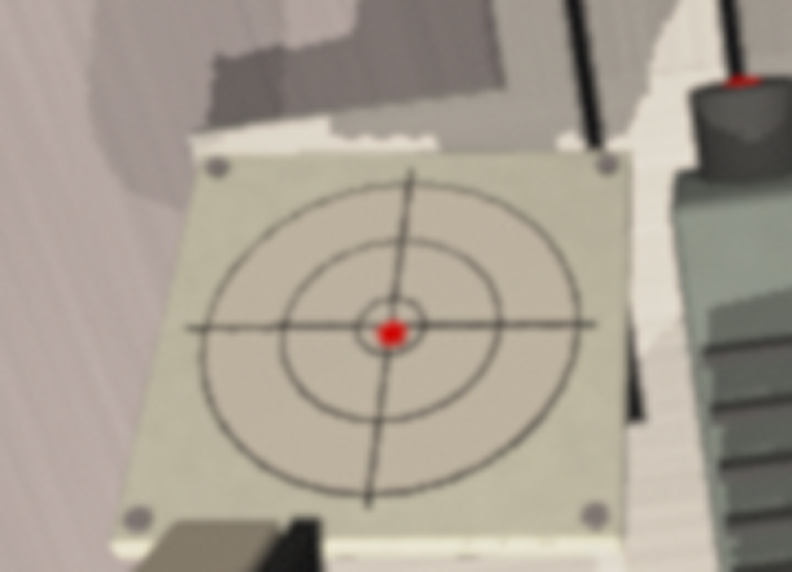

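The close view shows the spot at crop (391,334), wholly inside the small ring, which spans rows 298–355. The cross is at (391,326). I'll do one quick numeric check before handing in.

```bash
python3 - <<'E'
from h import *
im=r.capture("wrist")[112:242,98:278];big=cv2.resize(im,None,fx=4.4,fy=4.4,interpolation=cv2.INTER_CUBIC)
v,u=np.nonzero(red(big)[250:420,300:480]);u=u+300;v=v+250
print("spot",u.mean(),v.mean(),u.min(),u.max(),v.min(),v.max())
# line crossings of outer lines' tips and the plate's 4 screws as a check of scale: dark profile through ring, column/row near the spot
g=big.min(2).astype(int)
print("rows col 405:",[y for y in range(280,380) if g[y,405]<110]);print("rows col 378:",[y for y in range(280,380) if g[y,378]<110])
print("cols row 334",[x for x in range(340,440) if g[334,x]<110])
E
```

```text
spot 393.5295698924731 337.4475806451613 378 410 323 352
rows col 405: [327, 328, 329, 330, 331, 332, 333, 334, 335, 336, 337, 338, 339, 340, 341, 342, 343, 344, 345, 346, 347, 348, 349, 350, 351, 352, 353]
rows col 378: [329, 330, 331, 332, 333, 334, 335, 336, 337, 338]
cols row 334 [355, 356, 357, 358, 359, 360, 361, 362, 377, 378, 379, 380, 381, 382, 383, 384, 385, 386, 387, 388, 389, 390, 391, 392, 393, 394, 395, 396, 397, 398, 399, 400, 401, 402, 403, 404, 405, 406, 407, 408, 409, 410, 411, 421, 422, 423, 424, 425, 426, 427, 428]
```

```bash
python3 - <<'E'
from h import *
im=r.capture("wrist")[112:242,98:278];big=cv2.resize(im,None,fx=4.4,fy=4.4,interpolation=cv2.INTER_CUBIC)
v,u=np.nonzero(red(big)[250:420,300:480]);s=np.array([u.mean()+300,v.mean()+250])
g=big.min(2)
X=[x for x in [*range(310,350),*range(440,480)]];Y=[310+g[310:350,x].argmin() for x in X];a=np.polyfit(X,Y,1)
Y2=[*range(260,290),*range(370,400)];X2=[350+g[y,350:440].argmin() for y in Y2];b=np.polyfit(Y2,X2,1)
y=(a[0]*b[1]+a[1])/(1-a[0]*b[0]);x=b[0]*y+b[1];d=s-[x,y];print(s,x,y,d,"mm ~",d/[3.1,2.85], np.std(Y-np.polyval(a,X)),np.std(X2-np.polyval(b,Y2)))
st=r.get_state();print(st["contact_force"],st["qd"].round(2))
E
```

```text
[395.1  340.96] 394.0533201722873 332.79167585297546 [1.04667983 8.16832415] mm ~ [0.33763865 2.86607865] 0.4317924590259278 0.3173873454293017
[-0.12411259 -0.83231578 -0.58623759] [-1.12 -0.63 -0.1   0.12  0.02  0.02]
```

```bash
python3 -c "
from plant import r
print(r.close_job())"
```

```text
the job is handed in; nothing more can be done
None
```

The red spot now sits wholly inside the small centre ring, and the job is handed in at about 12 s of robot time. I turned the far knob about 1.55 rad clockwise and the near knob about 2.6 rad anticlockwise, then let go of each.

**Spot position:** the last close wrist picture puts the spot's centre about 0.3 mm sideways and 2.9 mm up the slope from the cross. The limit is 5 mm. I left the remaining 2.9 mm alone rather than risk gripping the knob again.

**Disagreement between cameras:** the coarser scene camera put the spot about 1 mm down the slope instead. Either figure is inside the limit, and I trusted the closer wrist view.

**Forces:** the arm ended clear of everything, with contact force near zero. While turning the near knob, the side force reached about 14 N.

**Not checked:** I took no final measurement of the glassware, paddle or plate positions. Nothing I saw suggested contact with them or the mirror. I had no reading of knob speed after letting go.

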